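# Change over the plaster coating jig and sort the sample discs

## Task

Change over the coating jig: press its red-handled lever all the way down to knock out the finished sample, and load the bare, uncoated disc in its place, pushed fully home in the pocket. No coated sample is on its own board yet: each must end up lying flat in the recess of the board with the chip of its colour; the plain spare board is free for parking a disc on the way. Never tip a disc over: they stay face up.

Things in the scene. Friction and masses are not known exactly. Their poses are not given: they have to be found in the camera images.
- red_disc: Plaster sample disc, 50 mm across, 28 mm tall, about 90 g: pale core with a brick-red coat over the whole top face and the upper 8 mm of the side. Origin: centre of the underside; z points up out of the coated face. Starts in the jig's pocket or in the recess of a wrong board.
- ochre_disc: Plaster sample disc, 50 mm across, 28 mm tall, about 90 g: pale core with a yellow-ochre coat over the whole top face and the upper 8 mm of the side. Origin: centre of the underside; z points up out of the coated face. Starts in the jig's pocket or in the recess of a wrong board.
- blue_disc: Plaster sample disc, 50 mm across, 28 mm tall, about 90 g: pale core with a blue coat over the whole top face and the upper 8 mm of the side. Origin: centre of the underside; z points up out of the coated face. Starts in the jig's pocket or in the recess of a wrong board.
- bare_disc: Bare plaster disc, 50 mm across, 26 mm tall, about 90 g, pale all over with a grid of grey scratches on its top. Origin: centre of the underside; z points up out of the scratched face. Starts in the recess of a colour board; its home is the jig's pocket.
- red_board: Fixed plywood board, 110 x 84 x 15 mm (x, y, z), home of the brick-red disc. Flat round recess 68 mm across, 3 mm deep (floor 12 mm above the table). Raised brick-red chip, 22 x 64 x 3 mm, on the top, centred 54 mm to -x of the recess centre. Origin: on the table below the recess centre; the board spans x -68 to +42 mm, y -42 to +42 mm.
- ochre_board: Fixed plywood board, 110 x 84 x 15 mm (x, y, z), home of the yellow-ochre disc. Flat round recess 68 mm across, 3 mm deep (floor 12 mm above the table). Raised yellow-ochre chip, 22 x 64 x 3 mm, on the top, centred 54 mm to -x of the recess centre. Origin: on the table below the recess centre; the board spans x -68 to +42 mm, y -42 to +42 mm.
- blue_board: Fixed plywood board, 110 x 84 x 15 mm (x, y, z), home of the blue disc. Flat round recess 68 mm across, 3 mm deep (floor 12 mm above the table). Raised blue chip, 22 x 64 x 3 mm, on the top, centred 54 mm to -x of the recess centre. Origin: on the table below the recess centre; the board spans x -68 to +42 mm, y -42 to +42 mm.
- spare_board: Fixed plywood board of the same size, recess and origin as the colour boards (recess 68 mm across, floor 12 mm above the table, rim 15 mm) but with no chip: the free place, empty at the start.
- jig: Fixed coating jig: aluminium block 110 x 100 mm, top 40 mm above the table. In its middle a pocket 55 mm across, mouth chamfered 3 mm, floor (a plunger) 12 mm above the table with the lever up, 30 mm with it down: a disc then stands 16-18 mm proud. Origin: on the table below the pocket's centre. Lever on its -x side: red bar handle along y at x -137, z 46 mm (axis, up); x -141, z 18 mm (down).
- lever (a joint): The jig's rocker lever, rad: 0 up (plunger down; start), 0.36 fully down (plunger raised 18 mm). The handle, a round bar 16 mm thick and 44 mm long, goes down with 3 to 5 N. Stiff: it stays where left. Pressing a disc down into the pocket with 3 to 6 N lowers the plunger and brings the lever up; home, a coated disc is flush with the block, the bare one 2 mm below.
There are look-alikes about, which are no part of the job. Leave any black or orange look-alike of the blue_board alone. What is shaped like the ochre_disc but orange is not meant.

How it is judged:
On the way:
1. the jig's lever has been pressed down, knocking the finished sample up (value of joint lever above 0.3 rad), for 0.2 s.
At the end, for the whole second after the job is handed in: Red, ochre and blue discs lie coat up in the recess of their own colour's board, within 12 mm of its centre and 3 mm of its floor; the bare disc, scratches up, is home in the jig (floor within 4 mm, lever below 0.08 rad). All level within 0.1 rad, released, at rest (horizontal distance between red_disc and red_board below 0.012 m and z of red_disc in the frame of red_board between 0.009 and 0.0145 m and horizontal distance between ochre_disc and ochre_board below 0.012 m and z of ochre_disc in the frame of ochre_board between 0.009 and 0.0145 m and horizontal distance between blue_disc and blue_board below 0.012 m and z of blue_disc in the frame of blue_board between 0.009 and 0.0145 m and horizontal distance between bare_disc and jig below 0.006 m and z of bare_disc in the frame of jig below 0.016 m and value of joint lever below 0.08 rad and angle between each of red_disc, ochre_disc, blue_disc, bare_disc's own z axis and vertical below 0.1 rad and linear speed of each of red_disc, ochre_disc, blue_disc, bare_disc below 0.02 m/s); the robot touches nothing.
It fails at once if the red disc is tipped over (angle between red_disc's own z axis and vertical above 0.6 rad).
It fails at once if the ochre disc is tipped over (angle between ochre_disc's own z axis and vertical above 0.6 rad).
It fails at once if the blue disc is tipped over (angle between blue_disc's own z axis and vertical above 0.6 rad).
It fails at once if the bare disc is tipped over (angle between bare_disc's own z axis and vertical above 0.6 rad).
It also fails if it takes over 152 s, if anything falls off the work surface, if the arm or the gripper's body presses on something with over 40 N, if the wrist force passes 120 N, or if a joint passes its speed limit or range.

## Robot

A 6-joint arm with a two-finger parallel gripper is mounted at the origin on the work surface. World frame = base frame: x ahead of the robot, y to its left, z up, the work surface at z = 0. Lengths are in m, angles in rad, forces in N, time in s.
With the tool pointing down it reaches from about 0.275 to 0.875 m from the base axis. Payload 12.5 kg.
Tool frame: the origin (TCP) lies midway between the tips of the shut fingers; the grasp point (between the pads) lies 19 mm behind it (ctrl.tcp_to_grasp is the distance from the TCP to the grasp point, in m); y points along the fingers, z is the direction in which the jaws open and shut, and the axes are right-handed (so a half turn about y gives the same grasp; the last joint's range is limited). The gripper opens to 85 mm and grips with 20 to 120 N. Pads are 22 mm wide; open, the fingers measure 114 mm over their backs; the gripper's body (76 mm by 85 mm) begins 54 mm behind the grasp point. The pads swing forward as they close: fully open they stand 13 mm farther back than shut.
Start: joints at [-1.33, 0.351, 1.652, -0, 1.139, -0.085], TCP at [0.176, -0.521, 0.231] pointing down, gripper open.
Joint ranges: [-2.75, 2.75], [-0.79, 2.1], [0.01, 2.65], [-1.57, 4.71], [0.07, 3.14], [-2.87, 2.87]. Speed limits (rad/s): [2.22, 2.22, 2.79, 3.14, 3.14, 3.14].

## Interface

Orientations are given as a unit quaternion [x, y, z, w].
In Python, from bench import ctrl gives the robot as it stands. Calls block until the motion is done:
- ctrl.move_ptp(position, orientation): joint-space move of the TCP to a pose.
- ctrl.move_linear(position, rotation=None, vel=0.15, stop_force=None): straight line of the TCP; rotation=None keeps the orientation; vel is the mean speed in m/s. With stop_force (N) it stops when the force on the tool has changed by that much, and returns True; else False.
- ctrl.movej(angles): joint-space move.
- ctrl.ungrasp() and ctrl.close(): open the fingers fully, or close them until they stop; the grip force is fixed at half the most.
- ctrl.wait(seconds).
- ctrl.solve_ik(position, orientation): joint angles nearest the present ones, or None.
- ctrl.read_state(): the state.
- ctrl.get_image(name): name is "scene" or "top"; returns a dict with "color" (420x560x3 uint8, red, green, blue), "mtx" (3x3 intrinsics, pixels), "D" ([k1, k2, p1, p2, k3] as OpenCV has them; the pictures are not rectified), "world_to_cam" (4x4, takes a point from world to camera coordinates). Camera axes: x right, y down, z forward; pixel columns grow to the right and rows downward; lengths in m; the calibration is good to about 2 mm. A picture is of the moment at which its call begins. There is no depth.
A pose or a line that the arm cannot do raises ctrl.Unreachable and nothing moves.
- ctrl.close_job(): hands the job in, once; it reports no verdict.
Trained networks look in the newest picture that a camera, given by its name, has taken for a name from the list of things; names that differ only in an ending like _2 or _b are one class to them, and where a whole thing is asked for, a point or a joint stands for the part that bears it (a point fixed in the world has none). Each returns a list of dicts, best first, with "confidence" (0 to 1); they miss things now and then, are a little off and sometimes report something else, mostly with a low value. They report only what shows in the picture. A call takes as long as a camera call. They do not tell look-alikes from the thing itself.
- ctrl.spot_in(camera, thing): "extent" ([left, top, width, height] in pixels, round what is visible of it).
- ctrl.tip_of(camera, thing): "at" ([row, column] in pixels: a listed point, or the origin of a listed thing).
The state is a dict: "time_s": time; "joint_positions": joint angles; "joint_velocities": joint speeds; "effort": joint torques, N m; "position": TCP position; "ee_rot": TCP orientation; "wrist_force": force on the tool from outside, world axes, zero at the start; "ft_torque": the same for the moment, N m; "opening": finger opening in m.
Only numpy, scipy, OpenCV 4.12 (cv2) and the standard library are available. Lean on these libraries where they do the work, as an engineer would, in place of code of your own. Each camera call takes 0.05 s, during which the arm holds its last target.

## Working session

There is one attempt and no reset: what is moved stays moved. The work goes in short steps, each a Python script; the robot and the scene stay as the last script left them, time stands still between calls to the robot, and variables do not carry over. Pictures are saved under pics/ and viewed, and the job is handed in when it is done.

```bash
mkdir -p pics; ls
python3 - <<'E'
from bench import ctrl
import cv2,numpy as np
for n in ("scene","top"):
    d=ctrl.get_image(n); cv2.imwrite(f"pics/{n}0.png",d["color"][:,:,::-1])
    print(n,d["mtx"].tolist(),d["D"],np.round(d["world_to_cam"],4).tolist())
    for t in ["red_disc","ochre_disc","blue_disc","bare_disc","red_board","ochre_board","blue_board","spare_board","jig"]:
        try: print(t,[(np.round(r["at"],1).tolist(),round(r["confidence"],2)) for r in ctrl.tip_of(n,t)])
        except Exception as e: print(t,e)
s=ctrl.read_state();print(s)
E
```

```text
pics
scene [[462.9753985045282, 0.0, 284.06441561671403], [0.0, 462.9753985045282, 214.22166986426353], [0.0, 0.0, 1.0]] [-0.08765855  0.          0.          0.          0.        ] [[0.1813, 0.9834, 0.0016, -0.1855], [0.801, -0.1467, -0.5804, -0.4352], [-0.5705, 0.1065, -0.8143, 1.3845], [0.0, 0.0, 0.0, 1.0]]
red_disc [([196.2, 167.2], 0.74)]
ochre_disc [([311.2, 95.9], 0.91), ([259.8, 105.0], 0.64)]
blue_disc [([241.8, 231.3], 0.9)]
bare_disc []
red_board [([260.4, 105.6], 0.83)]
ochre_board [([202.7, 168.9], 0.57)]
blue_board [([230.1, 316.7], 0.98), ([202.2, 443.3], 0.94), ([217.3, 384.9], 0.58)]
spare_board [([171.4, 308.6], 0.84)]
jig [([243.0, 233.5], 0.92)]
top [[478.8321790901409, 0.0, 283.43549037892654], [0.0, 478.8321790901409, 213.83250712447293], [0.0, 0.0, 1.0]] [0.04600031 0.         0.         0.         0.        ] [[-0.0128, -0.9996, -0.0245, 0.0902], [-0.9887, 0.0163, -0.1492, 0.5702], [0.1495, 0.0223, -0.9885, 1.1893], [0.0, 0.0, 0.0, 1.0]]
red_disc [([252.5, 384.2], 0.74)]
ochre_disc [([193.9, 435.3], 0.8), ([159.4, 440.2], 0.78)]
blue_disc [([195.1, 327.7], 0.
[... 323 characters left out ...]
], 0.83)]
{'time_s': 1.0, 'joint_positions': array([-1.32961391e+00,  3.50690551e-01,  1.65179677e+00, -2.23721387e-05,
        1.13910434e+00, -8.46334022e-02]), 'joint_velocities': array([-0.00103101, -0.00083266,  0.00132423,  0.0001819 , -0.00130709,
        0.00031549]), 'effort': array([-3.18226310e-03, -5.06035495e+01, -2.91642272e+01, -1.26407599e-04,
        8.09351059e-04, -2.89792740e-05]), 'position': array([ 0.17604335, -0.5210503 ,  0.23129597]), 'ee_rot': array([ 0.11469484, -0.69774312,  0.69774494, -0.11468057]), 'wrist_force': array([-0.79188029,  1.10853204, -1.02290472]), 'ft_torque': array([5.29975724e-03, 6.39103800e-05, 1.85419950e-02]), 'opening': 0.08574836048733694}
```

View pics/scene0.png

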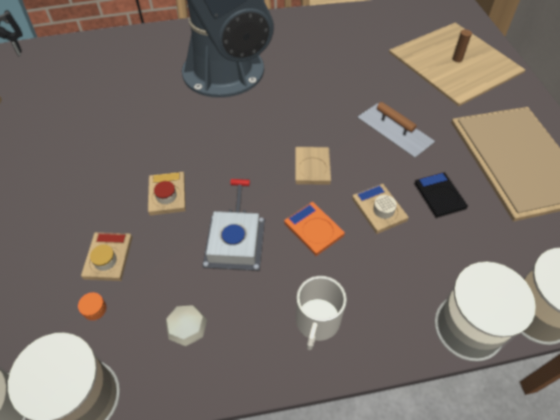

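View pics/top0.png

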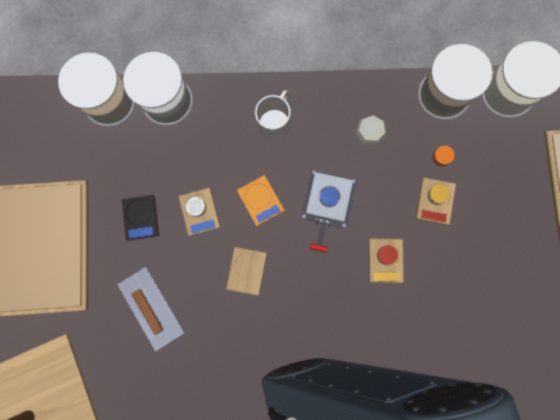

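Run:
```python
import cv2
a=cv2.imread("pics/top0.png")[130:300,110:490]
cv2.imwrite("pics/topcrop.png",cv2.resize(a,None,fx=2.1,fy=2.1,interpolation=cv2.INTER_CUBIC))
a=cv2.imread("pics/scene0.png")[130:350,60:490]
cv2.imwrite("pics/scenecrop.png",cv2.resize(a,None,fx=1.85,fy=1.85,interpolation=cv2.INTER_CUBIC))
```

```text
(no output)
```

View pics/topcrop.png

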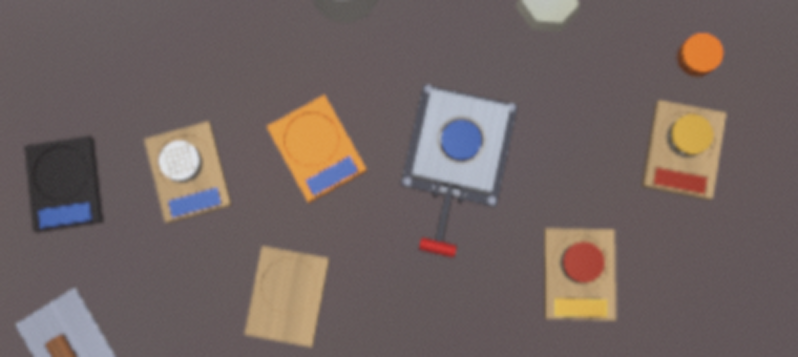

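View pics/scenecrop.png

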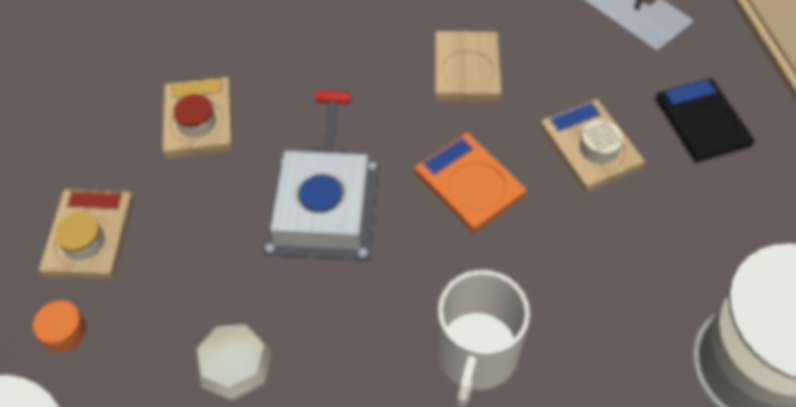

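The scene shows these (top-camera pixels):
- The blue disc is in the jig (330,196), with the red handle at (318,248).
- The bare disc (196,207) is on the plywood board with the blue chip (203,227). The orange board (260,197) and the black board (140,217) also have blue chips but are look-alikes, so I leave them alone.
- The ochre disc (440,194) is on the red-chip board, and the red disc (388,255) is on the ochre-chip board.
- The orange puck (445,155) is not the ochre disc. The spare board is at (247,271).

Next I measure the positions.

```bash
cat > h.py <<'E'
from bench import ctrl
import cv2,numpy as np
from scipy.spatial.transform import Rotation as R
def img(n,save=None):
    d=ctrl.get_image(n)
    if save: cv2.imwrite(f"pics/{save}.png",d["color"][:,:,::-1])
    return d
def back(d,uv,z):
    uv=np.asarray(uv,float).reshape(-1,1,2)
    p=cv2.undistortPoints(uv,d["mtx"],d["D"]).reshape(-1,2)
    T=np.array(d["world_to_cam"]);Rm=T[:3,:3];c=-Rm.T@T[:3,3]
    r=np.c_[p,np.ones(len(p))]@Rm
    return (c+r*((z-c[2])/r[:,2])[:,None])[:,:2]
def proj(d,P):
    T=np.array(d["world_to_cam"])
    return cv2.projectPoints(np.asarray(P,float).reshape(-1,3),cv2.Rodrigues(T[:3,:3])[0],T[:3,3],d["mtx"],d["D"])[0].reshape(-1,2)
def rectify(d,z,x0,x1,y0,y1,s=1000.):
    # orthographic map of plane z, 1 px = 1/s m ; returns image, row->x, col->y
    xs=np.arange(x0,x1,1/s);ys=np.arange(y0,y1,1/s)
    X,Y=np.meshgrid(xs,ys,indexing="ij")
    uv=proj(d,np.c_[X.ravel(),Y.ravel(),np.full(X.size,z)]).astype(np.float32).reshape(X.shape+(2,))
    return cv2.remap(d["color"],uv[...,0],uv[...,1],cv2.INTER_CUBIC)
HUE={"red":[(0,6),(172,180)],"ochre":[(17,30)],"blue":[(105,125)]}
def cmask(d,c):
    h=cv2.cvtColor(d["color"],cv2.COLOR_RGB2HSV)
    m=np.zeros(h.shape[:2],np.uint8)
    smin={"red":130,"ochre":150,"blue":110}[c]
    for a,b in HUE[c]: m|=((h[...,0]>=a)&(h[...,0]<=b)&(h[...,1]>=smin)&(h[...,2]>60)).astype(np.uint8)
    return m
def blobs(m,amin=40):
    n,l,s,c=cv2.connectedComponentsWithStats(m)
    return [(s[i,4],c[i],l==i) for i in range(1,n) if s[i,4]>=amin]
def quat(phi):
    # jaw (tool z) along phi, tool y down
    z=np.array([np.cos(phi),np.sin(phi),0]);y=np.array([0,0,-1.]);x=np.cross(y,z)
    return R.from_matrix(np.c_[x,y,z]).as_quat()
E
python3 - <<'E'
from h import *
ds={n:img(n) for n in("top","scene")}
for c in HUE:
  for n,d in ds.items():
    for a,ce,m in blobs(cmask(d,c),60):
        v,u=np.nonzero(m)
        for z in (.04,.018):
            P=back(d,np.c_[u,v],z)
            r=cv2.minAreaRect((P*1000).astype(np.float32))
            print(c,n,"px",np.round(ce),"z",z,"mean",np.round(P.mean(0),4),"size",np.round(r[1]),"ang",round(r[2],1))
E
```

```text
red top px [434. 216.] z 0.04 mean [ 0.5611 -0.3011] size [59. 18.] ang 77.3
red top px [434. 216.] z 0.018 mean [ 0.5643 -0.3075] size [60. 18.] ang 77.3
red top px [318. 247.] z 0.04 mean [ 0.4842 -0.005 ] size [43. 15.] ang 75.1
red top px [318. 247.] z 0.018 mean [ 0.486 -0.006] size [44. 15.] ang 75.1
red top px [387. 254.] z 0.04 mean [ 0.4638 -0.1797] size [46. 43.] ang 89.2
red top px [387. 254.] z 0.018 mean [ 0.4651 -0.1839] size [46. 44.] ang 89.2
red scene px [240. 182.] z 0.04 mean [ 0.4771 -0.0045] size [43. 18.] ang 79.5
red scene px [240. 182.] z 0.018 mean [ 0.4588 -0.0038] size [44. 19.] ang 79.5
red scene px [164. 189.] z 0.04 mean [ 0.4672 -0.1806] size [42. 46.] ang 87.6
red scene px [164. 189.] z 0.018 mean [ 0.4486 -0.1846] size [43. 47.] ang 87.6
red scene px [111. 237.] z 0.04 mean [ 0.5802 -0.2999] size [57. 18.] ang 79.8
red scene px [111. 237.] z 0.018 mean [ 0.5646 -0.307 ] size [59. 18.] ang 79.8
ochre top px [439. 194.] z 0.04 mean [ 0.6181 -0.3187] size [45. 45.] ang 61.2
ochre top px [439. 194.] z 0.018 mean [ 0.6223 -0.3254] size [46. 46.] ang 61.2
o
[... 856 characters left out ...]
top px [140. 232.] z 0.018 mean [0.5332 0.4589] size [23. 65.] ang 7.9
blue scene px [433. 180.] z 0.04 mean [0.5516 0.4449] size [24. 67.] ang 7.8
blue scene px [433. 180.] z 0.018 mean [0.5353 0.4573] size [25. 68.] ang 7.8
blue scene px [371. 193.] z 0.04 mean [0.5627 0.2873] size [15. 55.] ang 15.4
blue scene px [371. 193.] z 0.018 mean [0.5466 0.2956] size [16. 56.] ang 15.4
blue scene px [302. 214.] z 0.04 mean [0.5935 0.119 ] size [15. 52.] ang 28.2
blue scene px [302. 214.] z 0.018 mean [0.5783 0.1229] size [15. 54.] ang 28.2
blue scene px [233. 234.] z 0.04 mean [ 0.6182 -0.0377] size [45. 46.] ang 21.7
blue scene px [233. 234.] z 0.018 mean [ 0.6036 -0.0379] size [47. 47.] ang 21.7
```

```bash
cat >> h.py <<'E'
POSE={"red_board":(.617,-.318,-11.5),"ochre_board":(.4643,-.1792,-.8),"blue_board":(.5987,.3100,15),"spare_board":(.44,.17,-8),"jig":(.6172,-.0377,-13.7)}
def w(name,x,y):
    X,Y,a=POSE[name];a=np.radians(a);return np.array([X+np.cos(a)*x-np.sin(a)*y,Y+np.sin(a)*x+np.cos(a)*y])
E
cat > ov.py <<'E'
from h import *
import sys
def overlay(save,poses=POSE):
    outs=[]
    for n in("top","scene"):
        d=img(n);im=cv2.resize(d["color"][:,:,::-1],None,fx=4,fy=4,interpolation=cv2.INTER_CUBIC)
        for k in poses:
            if k=="jig": rects=[(-55,55,-50,50,.04)];cr=(.0275,.04)
            else:
                rects=[(-68,42,-42,42,.015)]+([(-65,-43,-32,32,.018)] if k!="spare_board" else []);cr=(.034,.015)
            for a,b,c,e,z in rects:
                P=[[*w(k,x/1000,y/1000),z] for x,y in((a,c),(b,c),(b,e),(a,e))]
                cv2.polylines(im,[np.int32(proj(d,P)*4+2)],True,(0,255,0),1)
            t=np.linspace(0,6.28,60)
            P=[[*w(k,cr[0]*np.cos(q),cr[0]*np.sin(q)),cr[1]] for q in t]
            cv2.polylines(im,[np.int32(proj(d,P)*4+2)],True,(255,0,255),1)
        tiles=[]
        for k in poses:
            c=proj(d,[[*w(k,0,0),.02]])[0]*4
            tiles.append(im[int(c[1])-130:int(c[1])+130,int(c[0])-130:int(c[0])+130])
        outs.append(np.hstack(tiles))
    o=np.vstack(outs);o=cv2.resize(o,(800,int(o.shape[0]*800/o.shape[1])),interpolation=cv2.INTER_AREA)
    cv2.imwrite(f"pics/{save}.png",o)
if __name__=="__main__": overlay(sys.argv[1])
E
python3 - <<'E'
from h import *
# spare board: wood mask, rect at z=.015
for n in("top","scene"):
    d=img(n);h=cv2.cvtColor(d["color"],cv2.COLOR_RGB2HSV)
    m=((h[...,1]>60)&(h[...,0]<28)&(h[...,0]>8)&(h[...,2]>110)).astype(np.uint8)
    for a,c,mm in blobs(m,300):
        v,u=np.nonzero(mm);P=back(d,np.c_[u,v],.015);r=cv2.minAreaRect((P*1000).astype(np.float32))
        print(n,a,np.round(c),np.round(r[0]),np.round(r[1]),round(r[2],1))
E
python3 ov.py ov0
```

```text
top 508 [554. 168.] [ 664. -617.] [ 33. 250.] 85.0
top 325 [444. 155.] [ 727. -345.] [52. 52.] 41.4
top 1232 [259. 198.] [614. 144.] [117.  90.] 28.4
top 1253 [436. 199.] [ 604. -316.] [ 88. 114.] 77.8
top 11371 [ 43. 248.] [500. 713.] [343. 226.] 3.0
top 796 [199. 209.] [586. 306.] [114.  87.] 14.8
top 1200 [385. 262.] [ 451. -180.] [ 87. 113.] 87.7
top 1469 [246. 271.] [429. 181.] [ 87. 112.] 78.9
top 410 [147. 311.] [329. 436.] [120.  22.] 31.9
top 5939 [ 44. 384.] [135. 693.] [223. 214.] 22.4
scene 362 [172.   9.] [-361. -157.] [166. 116.] 77.3
scene 528 [504.  14.] [-143.  990.] [ 75. 259.] 51.0
scene 5601 [457.  63.] [ 87. 718.] [309. 314.] 22.9
scene 351 [397. 115.] [297. 443.] [129.  31.] 31.2
scene 7823 [516. 159.] [503. 719.] [351. 246.] 2.6
scene 1324 [312. 165.] [434. 180.] [ 86. 125.] 78.8
scene 1115 [167. 193.] [ 455. -180.] [ 87. 125.] 88.4
scene 826 [380. 215.] [590. 306.] [119.  91.] 13.6
scene 1486 [317. 231.] [616. 143.] [120.  92.] 28.0
scene 1555 [105. 259.] [ 607. -317.] [ 89. 120.] 78.1
scene 612 [ 91. 306.] [ 724. -343.] [68. 51.] 24.3
```

View pics/ov0.png

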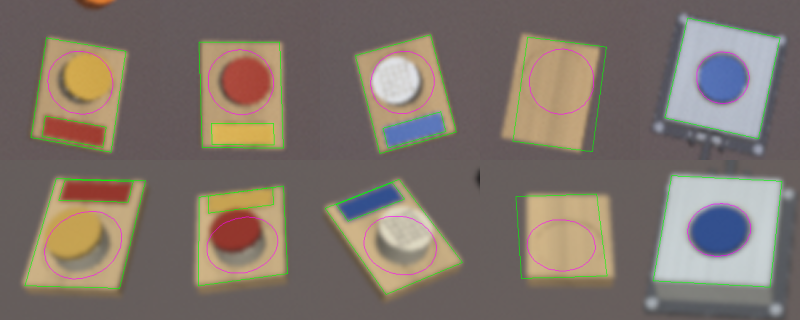

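```bash
sed -i 's/"spare_board":([^)]*)/"spare_board":(.4423,.1782,-11.2)/' h.py
cat >> h.py <<'E'
def bestq(p,phi):
    q0=np.array(ctrl.read_state()["joint_positions"]);b=None
    for k in (0,np.pi):
        j=ctrl.solve_ik(p,quat(phi+k))
        if j is None: continue
        c=abs(np.array(j)[5]-0)+.3*np.abs(np.array(j)-q0).max()
        if b is None or c<b[0]: b=(c,quat(phi+k),j)
    return b[1]
def yaw(n): return np.radians(POSE[n][2])
def white(d,c,z,r=.045):
    h=cv2.cvtColor(d["color"],cv2.COLOR_RGB2HSV);m=((h[...,1]<45)&(h[...,2]>150)).astype(np.uint8)
    out=[]
    for a,ce,mm in blobs(m,60):
        v,u=np.nonzero(mm);P=back(d,np.c_[u,v],z)
        if np.hypot(*(P.mean(0)-c))<r: out.append((P.mean(0),cv2.minAreaRect((P*1000).astype(np.float32))[1]))
    return out
def st(): s=ctrl.read_state();print("t",round(s["time_s"],2),"pos",np.round(s["position"],4),"F",np.round(s["wrist_force"],1),"open",round(s["opening"],4));return s
E
python3 - <<'E'
from h import *
for n in("top","scene"):
    print(n,white(img(n),w("blue_board",0,0),.038))
ctrl.close()
p=[*w("jig",-.137,0),.09]
ctrl.move_ptp(p,bestq(p,yaw("jig")+np.pi/2)); st()
print(ctrl.move_linear([*w("jig",-.138,0),.056],vel=.08,stop_force=15)); st()
print(ctrl.move_linear([*w("jig",-.141,0),.0225],vel=.05,stop_force=15)); st()
ctrl.wait(.3)
ctrl.move_linear([*w("jig",-.141,0),.16],vel=.2)
img("scene","press_s");img("top","press_t");st()
E
python3 - <<'E'
import cv2,numpy as np
a=cv2.imread("pics/press_s.png")[140:300,150:340];b=cv2.imread("pics/press_t.png")[140:300,240:430]
cv2.imwrite("pics/press.png",cv2.resize(np.hstack([a,b]),None,fx=2.1,fy=2.1,interpolation=cv2.INTER_CUBIC))
E
```

```text
top [(array([0.59702501, 0.31273048]), (49.763519287109375, 47.48438262939453))]
scene [(array([0.59915569, 0.31138821]), (45.58131408691406, 49.22905349731445))]
t 4.38 pos [ 0.4843 -0.0058  0.0902] F [ 0.3 -0.6  0.1] open 0.0
False
t 4.95 pos [ 0.4832 -0.0051  0.056 ] F [-0.  -0.2  0.4] open -0.0001
True
t 5.56 pos [ 0.4801 -0.0042  0.0258] F [-5.4 -0.4 19. ] open 0.0
t 6.78 pos [ 0.4796 -0.0042  0.1586] F [ 0.3  0.5 -0.5] open -0.0001
```

View pics/press.png

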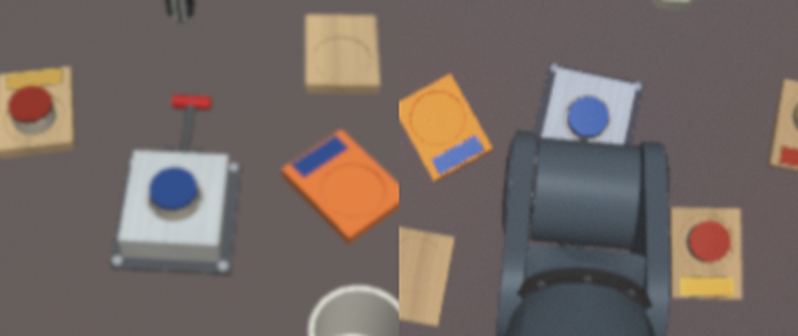

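```bash
cat >> h.py <<'E'
HOV=.13
def pick(xy,phi,z):
    """phi jaw direction"""
    p=[*xy,HOV];q=bestq(p,phi)
    if ctrl.read_state()["opening"]<.08: ctrl.ungrasp()
    ctrl.move_ptp(p,q)
    r=ctrl.move_linear([*xy,z],vel=.12,stop_force=12)
    print("pick stop",r);st()
    ctrl.close();s=st()
    ctrl.move_linear([*xy,HOV],vel=.12)
    return s["opening"],s["position"][2]
def place(xy,phi,z,over=.003):
    p=[*xy,HOV];ctrl.move_ptp(p,bestq(p,phi))
    ctrl.move_linear([*xy,z+.012],vel=.15)
    r=ctrl.move_linear([*xy,z-over],vel=.03,stop_force=4)
    print("place stop",r);st()
    ctrl.ungrasp()
    ctrl.move_linear([*xy,HOV],vel=.15)
E
python3 - <<'E'
from h import *
ctrl.ungrasp()
print(pick(w("jig",0,0),yaw("jig")+np.pi/2,.041))
img("scene","p1");st()
E
```

```text
pick stop False
t 9.09 pos [ 0.6176 -0.0377  0.0418] F [ 0.  -0.5 -0.3] open 0.0855
t 9.53 pos [ 0.6175 -0.0377  0.0414] F [-0.8 -0.9  3.3] open 0.0477
(0.04770298782359069, np.float64(0.041440980139172565))
t 10.47 pos [ 0.6167 -0.0376  0.129 ] F [ 0.1  0.2 -0.6] open 0.0479
```

View pics/p1.png

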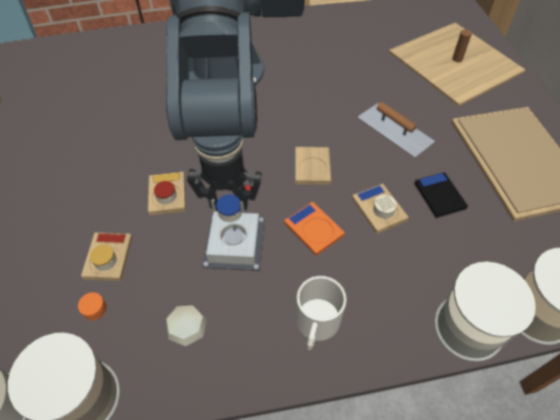

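The blue disc is held level at (228,207), and the pocket at (233,233) is empty. I'm parking it on the spare board.

```bash
python3 - <<'E'
from h import *
place(w("spare_board",0,0),yaw("spare_board")+np.pi/2,.0235,.006)
# bare next, pick
print(pick((.5983,.3118),yaw("blue_board")+np.pi/2,.019))
img("scene","p2");img("top","p2t");st()
E
python3 - <<'E'
import cv2,numpy as np
a=cv2.imread("pics/p2.png")[120:300,150:420];b=cv2.imread("pics/p2t.png")[140:320,160:430]
cv2.imwrite("pics/p2c.png",cv2.resize(np.hstack([a,b]),None,fx=1.48,fy=1.48*1,interpolation=cv2.INTER_CUBIC))
E
```

```text
place stop True
t 12.78 pos [0.4426 0.1783 0.0242] F [-2.2 -0.9  9.9] open 0.0476
pick stop False
t 16.01 pos [0.5988 0.312  0.0199] F [ 0.2 -0.2 -0.1] open 0.0852
t 16.44 pos [0.5988 0.312  0.02  ] F [-1.1 -0.8  5.1] open 0.048
(0.04797728799228753, np.float64(0.020017833007834416))
t 17.62 pos [0.5979 0.3116 0.129 ] F [-0.8 -0.3 -0.7] open 0.0479
```

View pics/p2c.png

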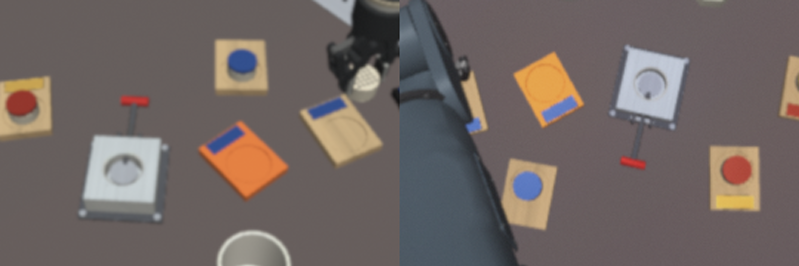

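The blue disc is on the spare board, the bare disc is held, and the pocket is clear in both views. I check the pocket centre before inserting.

Run:
```python
from h import *
t=np.linspace(0,6.28,90);o=[]
for f,n in(("p2t","top"),("p2","scene")):
    d=img(n);im=cv2.resize(d["color"][:,:,::-1],None,fx=8,fy=8,interpolation=cv2.INTER_CUBIC)
    c=proj(d,[[*w("jig",0,0),.04]])[0]*8+4
    for r,z,col in((.0305,.04,(255,0,255)),(.0275,.03,(0,200,0))):
        P=[[*w("jig",r*np.cos(q),r*np.sin(q)),z] for q in t]
        cv2.polylines(im,[np.int32(proj(d,P)*8+4)],True,col,1)
    cv2.drawMarker(im,tuple(np.int32(c)),(0,0,255),0,12,1)
    o.append(im[int(c[1])-190:int(c[1])+190,int(c[0])-190:int(c[0])+190])
cv2.imwrite("pics/pk.png",np.hstack(o))
```

```text
(no output)
```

View pics/pk.png

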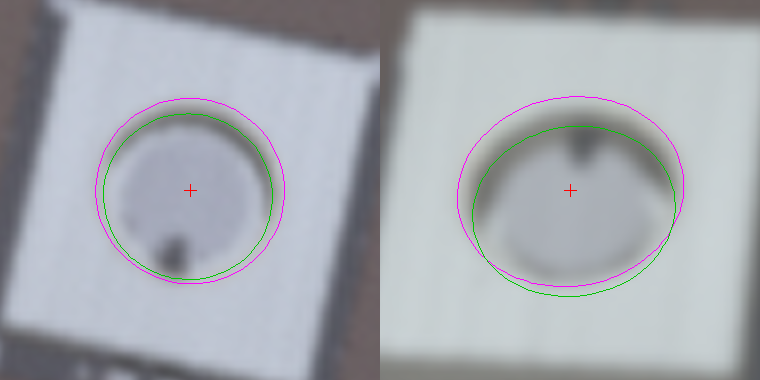

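The fit agrees to about 1 mm in both views. Inserting the bare disc now.

```bash
python3 - <<'E'
from h import *
xy=w("jig",0,0);p=[*xy,HOV];ctrl.move_ptp(p,bestq(p,yaw("jig")+np.pi/2))
ctrl.move_linear([*xy,.055],vel=.15)
img("scene","ins0")
print(ctrl.move_linear([*xy,.036],vel=.03,stop_force=3));st()
img("scene","ins1")
E
python3 - <<'E'
import cv2,numpy as np
a,b=[cv2.imread(f"pics/ins{i}.png")[160:280,170:300] for i in(0,1)]
cv2.imwrite("pics/insc.png",cv2.resize(np.hstack([a,b]),None,fx=3,fy=3,interpolation=cv2.INTER_CUBIC))
E
```

```text
True
t 20.31 pos [ 0.617  -0.0377  0.0375] F [-2.5 -0.2  7.8] open 0.0481
```

View pics/insc.png

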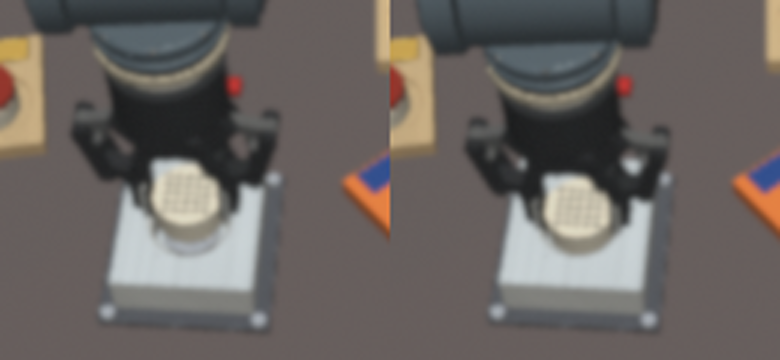

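Stop height puts the disc's underside at about 30 mm, so it sits on the raised plunger inside the pocket. Releasing and pushing it home.

```bash
python3 - <<'E'
from h import *
xy=w("jig",0,0)
ctrl.ungrasp();ctrl.move_linear([*xy,.085],vel=.15);ctrl.close()
ctrl.move_linear([*xy,.06],vel=.12)
print(ctrl.move_linear([*xy,.036],vel=.04,stop_force=18));st()
ctrl.wait(.3);st()
ctrl.move_linear([*xy,HOV],vel=.2)
ctrl.ungrasp()
sp=w("spare_board",0,0);p=[*sp,HOV];ctrl.move_ptp(p,bestq(p,yaw("spare_board")+np.pi/2))
img("scene","j1");img("top","j1t");st()
E
python3 - <<'E'
import cv2,numpy as np
a=cv2.imread("pics/j1.png")[160:290,170:350];b=cv2.imread("pics/j1t.png")[150:280,230:410]
cv2.imwrite("pics/j1c.png",cv2.resize(np.hstack([a,b]),None,fx=2.2,fy=2.2,interpolation=cv2.INTER_CUBIC))
E
```

```text
True
t 23.0 pos [ 0.6181 -0.0378  0.038 ] F [-1.8  1.2  8.9] open 0.0001
t 23.3 pos [ 0.6182 -0.0378  0.038 ] F [-2.3 -0.4  9.1] open 0.0003
t 25.88 pos [0.4433 0.1776 0.13  ] F [-0.3  0.1 -0.4] open 0.0854
```

View pics/j1c.png

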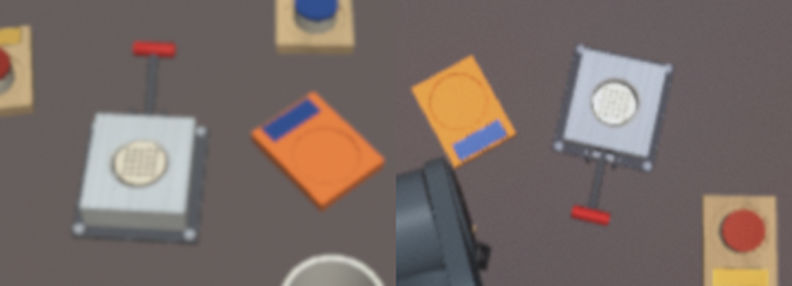

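The bare disc is home: the push stopped at z = 38.0 mm, as it should, and the lever is back up. Next, the blue disc goes to its board and the red disc to the spare board.

```bash
python3 - <<'E'
from h import *
def b(n): return w(n,0,0),yaw(n)+np.pi/2
print(pick(*b("spare_board"),.019))
place(*b("blue_board"),.019,.006)
print(pick((.4655,-.1800),yaw("ochre_board")+np.pi/2,.019))
place(*b("spare_board"),.019,.006)
h=[*w("jig",0,0),.3]
img("scene","k1");img("top","k1t");st()
E
python3 ov.py k1o
```

```text
pick stop False
t 27.2 pos [0.4427 0.1783 0.0195] F [ 0.3 -0.3  0.5] open 0.0852
t 27.65 pos [0.4425 0.1783 0.0198] F [-2.8 -1.1 10.7] open 0.0477
(0.047730381534481885, np.float64(0.019825237614953375))
place stop True
t 30.81 pos [0.599  0.3101 0.0199] F [-0.1 -0.6  5.2] open 0.048
pick stop False
t 35.4 pos [ 0.4659 -0.1802  0.0196] F [-0.2 -0.2 -0.1] open 0.0851
t 35.85 pos [ 0.4658 -0.1802  0.0199] F [-2.1  0.8 10.6] open 0.0482
(0.0482339987035292, np.float64(0.019881976893391558))
place stop True
t 40.08 pos [0.4426 0.1783 0.0199] F [-0.3 -1.1  6.6] open 0.048
t 41.52 pos [0.4418 0.178  0.1291] F [-0.2  0.6  0. ] open 0.0857
```

View pics/k1.png

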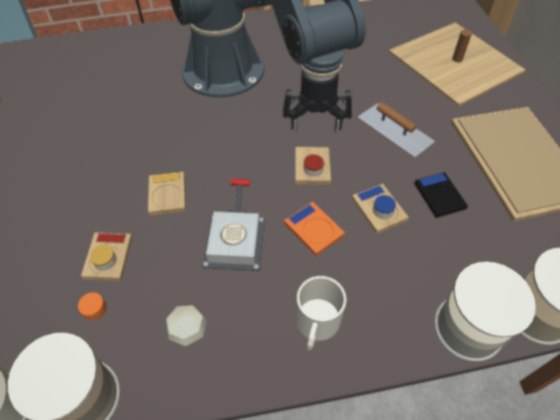

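View pics/k1o.png

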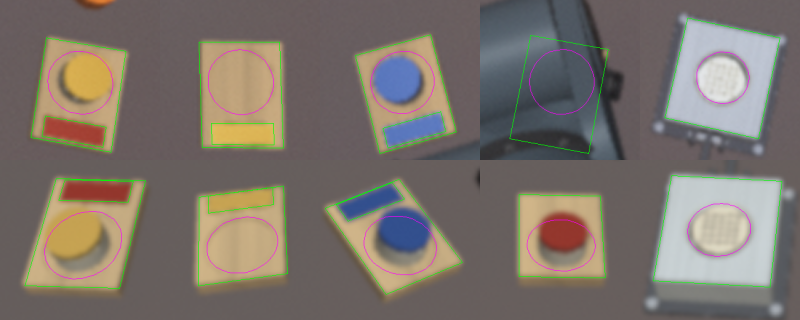

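The blue disc is on its board, the red one is on the spare board, and the ochre board is empty. The true ochre disc is the yellow one on the red-chip board (scene 102,256). The orange puck at (91,306) is the look-alike.

```bash
python3 - <<'E'
from h import *
def b(n): return w(n,0,0),yaw(n)+np.pi/2
print(pick((.6185,-.3190),yaw("red_board")+np.pi/2,.019))
place(*b("ochre_board"),.019,.006)
print(pick(*b("spare_board"),.019))
place(*b("red_board"),.019,.006)
ctrl.move_ptp([0.176,-0.521,0.231],[0.11469484,-0.69774312,0.69774494,-0.11468057])
ctrl.wait(.5)
for n in("top","scene"):
    d=img(n,"f_"+n)
    for c in HUE:
        for a,ce,m in blobs(cmask(d,c),60):
            v,u=np.nonzero(m);P=back(d,np.c_[u,v],.04);k=P.mean(0)
            e=np.hypot(*(k-w(c+"_board",0,0)))
            if e<.03: print(n,c,"err",round(e,4))
    print("bare",[np.hypot(*(p-w("jig",0,0))) for p,_ in white(d,w("jig",0,0),.038,.03)])
st()
E
python3 ov.py fo
```

```text
pick stop False
t 44.69 pos [ 0.619  -0.3193  0.02  ] F [-0.1 -0.5  0.8] open 0.0854
t 45.12 pos [ 0.619  -0.3193  0.02  ] F [-1.4 -0.2  5.4] open 0.0482
(0.04821721195178181, np.float64(0.020023074659769744))
place stop True
t 48.29 pos [ 0.4646 -0.1794  0.02  ] F [-0.4  0.5  7.4] open 0.0476
pick stop False
t 52.62 pos [0.4427 0.1783 0.0196] F [ 0.1 -0.7  0.4] open 0.085
t 53.07 pos [0.4425 0.1783 0.0198] F [-2.7 -1.  11.2] open 0.0477
(0.04772483159232124, np.float64(0.019828754575107178))
place stop True
t 57.39 pos [ 0.6173 -0.3182  0.0199] F [-2.2  1.6  6.9] open 0.0479
top red err 0.0033
top ochre err 0.0013
top blue err 0.0018
bare [np.float64(0.0004308024333916205)]
scene red err 0.0027
scene blue err 0.0017
bare [np.float64(0.0004457967138862847)]
t 61.14 pos [ 0.176 -0.521  0.231] F [-0.5  0.2 -0.1] open 0.0855
```

View pics/f_scene.png

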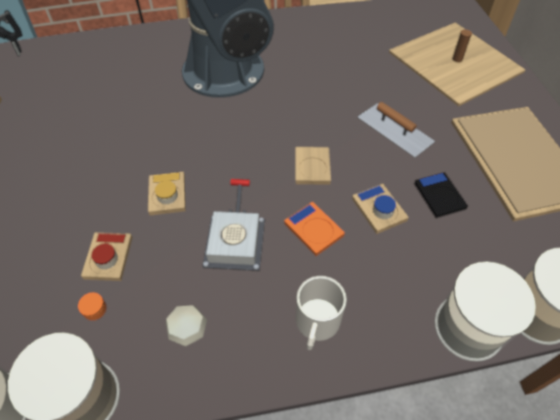

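View pics/fo.png

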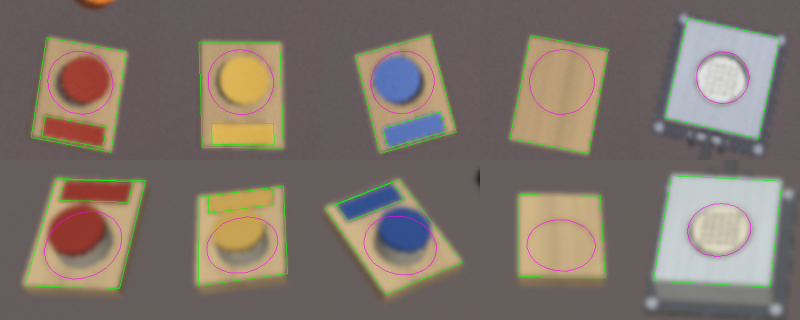

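Run:
```python
from h import *
d=img("scene");print([np.round(c,1) for a,c,m in blobs(cmask(d,"red"),60)])
ctrl.close_job()
```

```text
[array([239.8, 181.8]), array([110.6, 237.5]), array([102.7, 253.5])]
the job is handed in; nothing more can be done
```

The changeover is done and handed in at about 61 s of the 152 s allowed; the hand-in reports no verdict.

- **Jig:** I pressed the lever down until it hit its stop and parked the blue disc on the spare board. The bare disc went into the pocket, where the closed fingers pushed it home.
- **Boards:** The blue disc then went to the blue board. I swapped red and ochre by way of the spare board. I did not touch the orange and black boards or the orange puck.

Last checks:
- **Disc positions:** The red disc measures about 3 mm from its board's centre, and the ochre and blue discs 1–2 mm. The bare disc measures 0.4 mm from the pocket centre. The limits are 12 mm on the boards and 6 mm in the pocket.
- **Heights:** The push on the bare disc stopped with its top at 38.0 mm, which is exactly home. Each disc touched down on its board at the height expected for the recess floor.
- **Lever:** The handle is back at the same scene pixel as at the start (240,182), so I take it as fully up. I could not read its angle directly.
- **Clearance:** The discs look level and face up, and the gripper is open and clear of everything.
- **Missing check:** The colour check did not find the ochre disc in the scene camera, so its distance comes from the top camera only. It does show on its board in both pictures.

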